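# Index a culture cassette and hold it in a ratchet clamp

## Task

Turn the white turntable counter-clockwise (it has a red peg for a handle; keep your fingers off the fragile cassette) until it clicks into its detent with the culture cassette facing the blue clamp. Then pump the orange trigger until the clamp's spring pad meets the cassette, and squeeze on gently until the yellow ring behind the pad has vanished into the jaw head and the green ring is about half in; the red ring must never vanish, or the cassette is crushed. Finish while still holding the trigger squeezed like that (the clamp slackens if it is let go), never push the jaw itself by hand, and leave the dishes, tube rack and bottle alone.

Things in the scene. Friction and masses are not known exactly. Their poses are not given: they have to be found in the camera images.
- jig: Fixed aluminium base plate 200 x 415 mm, 12 mm thick; origin on the work surface. Its +y is the jaw's direction of travel, z up. In its frame (mm): turntable axis x 0, y 100; clamp rod along y at x 0, z 70; trigger pivot x 0, y -115, z 119. Blue cheeks beside the pivot (36 wide in x) reach z 129; black palm rest, 26 wide in x, at y -189 to -167 reaches z 190
- turntable (a joint): angle of the turntable (rad), positive counter-clockwise from above; the disc is 170 mm across, its top at z 42 mm. It starts at -1.6 to -0.9; 0 is the spring-ball detent, cassette facing the clamp. Near 0 (last 0.2 rad) it resists with up to about 6 N at the peg, then draws itself in; if pushed on past it, it goes on to a stop at 0.35. Turns with light friction elsewhere.
- peg (a point): point on the upright red peg that turns the turntable: a sleeve 14 mm in diameter that spins freely on its pin, top at z 102 mm; this point is on its axis, 80 mm above the work surface and 70 mm from the turntable axis. With the turntable at 0 the peg lies on the jig's -x side of the axis
- cassette: fragile cream culture cassette with amber top, 60 x 40 mm, 60 mm tall, fixed on the turntable; origin at its underside (z 42 mm), 45 mm from the turntable axis, a quarter turn from the peg
- cassette_face (a point): centre of the cassette's outer face, at the height of the pad; at turntable angle 0 it faces the pad (jig -y), 65 mm from the turntable axis
- trigger_bar: the orange trigger: bar 12 mm wide (jig x), 10 mm thick, with a ball 24 mm across at its top, centred 70 mm from the pivot; origin on its pivot. At rest it leans 0.30 rad from upright towards the turntable (jig +y)
- trigger_grip (a point): centre of the orange ball (24 mm across) on top of the trigger, 70 mm from its pivot; a good place to pinch, along jig x, from above
- trigger (a joint): trigger angle (rad): 0 at rest, 0.60 fully squeezed, top moving towards the palm rest (jig -y). A spring returns it (2 to 4 N at the ball). A squeeze drives the rod 32 mm per rad through a pawl on 4.5 mm teeth; up to 7 mm of a stroke is lost before a tooth is caught, and 1 to 2 mm as give under load. On the return the rod stays, or slides back if it presses with over 2 N. Return to 0 for a new stroke
- jaw (a joint): how far the rod with the blue jaw head has advanced (m), 0 to 0.058; it stays where it is left by 2 N of friction
- jaw_head: steel toothed rod with the blue jaw head 36 mm square; moves along jig +y. Origin at rod height, 49 mm ahead of the head's centre
- pad (a joint): how far the spring pad is pushed back into the jaw head (m): 0 free. Force is 1 N plus 0.9 N per mm. Yellow ring gone at 0.0035, green gone at 0.0075, red gone at 0.010; aim at about 0.0055
- pad_face: black rubber pad 26 x 26 mm, 6 mm thick, on the ringed stem ahead of the jaw head; origin at its centre
- pad_front (a point): centre of the pad's front face, that meets the cassette's face; both in one plane when they touch. The gap at the start is 23 to 38 mm once the turntable is at 0
- dishes_mid (a point): stack of three culture dishes, 93 mm across, 48 mm tall; its centre. Bystander
- tube_rack_mid (a point): white tube rack 80 x 200 mm with tubes up to 120 mm high; point 60 mm above its underside. Bystander
- bottle_mid (a point): amber bottle, 68 mm across, 150 mm tall; its centre. Bystander

How it is judged (in metres and radians):
On the way, in this order (a step that is already met when the one before it is completed fails the run):
1. the turntable rests in its detent, the cassette facing the clamp, the pad not yet touching it (value of joint turntable between -0.06 and 0.06 rad and contact force between pad_face and cassette below 0.1 N), for 0.3 s.
2. the pad, pumped forward, touches the cassette (contact force between pad_face and cassette above 0.5 N), for 0.1 s.
At the end, for the whole second after the job is handed in: The turntable is within 0.06 rad of its detent, the pad presses on the cassette with 4 to 7.8 N (pushed back 3.3 to 7.6 mm: yellow ring gone, green ring still showing), and the fingers still hold the trigger squeezed, for the whole last second (value of joint turntable between -0.06 and 0.06 rad and contact force between pad_face and cassette between 4 and 7.8 N and value of joint pad between 0.0033 and 0.0076 m and contact force between the fingers and trigger_bar above 0.5 N and value of joint trigger above 0.03 rad); the arm keeps its last pose, push and grip.
It fails at once if the cassette is crushed: the pad pressed it with more than 10 N (red ring gone) (contact force between pad_face and cassette above 10 N).
It fails at once if the fingers pressed on the cassette (over 3 N) (contact force between the fingers and cassette above 3 N).
It fails at once if the jaw was pushed by hand (over 3 N) (contact force between the fingers and jaw_head above 3 N).
It fails at once if a bystander was moved more than 30 mm (distance of any of dishes_mid, tube_rack_mid, bottle_mid from where it was at the start of the episode above 0.03 m).
It also fails if it takes over 64 s, if anything falls off the work surface, if the arm or the gripper's body presses on something with over 40 N, if the wrist force passes 120 N, or if a joint passes its speed limit or range.

## Robot

A 6-joint arm with a two-finger parallel gripper is mounted at the origin on the work surface. World frame = base frame: x ahead of the robot, y to its left, z up, the work surface at z = 0. Lengths are in mm, angles in rad, forces in N, time in s.
With the tool pointing down it reaches from about 350 to 850 mm from the base axis. Payload 8.1 kg.
Tool frame: the origin (TCP) lies at the very end of the fingers, on their centre line; the grasp point (between the pads) lies ctrl.grip_depth behind it (ctrl.grip_depth is the distance from the TCP to the grasp point, in mm); x points along the fingers, z is the direction in which the jaws open and shut, and the axes are right-handed (so a half turn about x gives the same grasp; the last joint's range is limited). The gripper opens to 85 mm and grips with 20 to 120 N. Pads are 22 mm wide; open, the fingers measure 114 mm over their backs; the gripper's body (76 mm by 85 mm) begins 54 mm behind the grasp point. The pads swing forward as they close: fully open they stand 13 mm farther back than shut.
Start: joints at [1.054, 0.13, 1.488, -0, 1.523, -0.085], TCP at [251.084, 544.942, 192.892] pointing down, gripper open.
Joint ranges: [-2.96, 2.96], [-0.89, 2.26], [0.02, 2.5], [-1.34, 4.48], [0, 2.73], [-2.66, 2.66]. Speed limits (rad/s): [2.39, 2.39, 2.79, 3.14, 3.14, 3.14].

## Interface

Orientations are given as [roll, pitch, yaw] about the fixed x, y, z axes, in that order (R = Rz(yaw) Ry(pitch) Rx(roll)).
In Python, from station import ctrl, read_camera, job, nets gives the robot as it stands.
- The arm moves only by the tool arm_command, never from a script. Its argument "steps" is a list of rows, each an object with "linear": the shift along the tool's x, y, z in cm, a list of three; "roll": the turn about the tool's x in rad. In form: [{"linear": [tx, ty, tz], "roll": roll}, ...]. A call has 1 to 20 rows; each row is the pose to reach, as a shift and turn from the pose measured when the call began, along the tool's axes at that moment; what a row does not reach only later rows make up. A row lasts 1/8 s, in which the tool goes at most 62.5 mm and 10.7 degrees, less where a joint would pass 70% of its speed; a pose out of reach is approached as far as the arm can. A call with a gripper value outside its range is refused whole. "fingers" is the finger opening in cm, from 0 to 8.54, set as the call begins (left out, the last holds). The fingers move at their own pace and stop on an object; "squeeze" is the grip in N (left out, the last holds). Time passes only in rows, so rows that repeat a pose let the fingers close. It gives the time, the measured TCP pose, the force and the opening at its end, in the units of the state.
- ctrl.observe(): the state, without advancing time (a new reading comes with each control period).
- read_camera(name): name is "side" or "top" or "wrist"; returns a dict with "img" (420x560x3 uint8, red, green, blue), "camera_matrix" (3x3 intrinsics, pixels), "R" (3x3) and "t" (3): a world point X has camera coordinates R X + t. Camera axes: x right, y down, z forward; pixel columns grow to the right and rows downward; lengths in mm; the calibration is good to about 2 mm. The wrist camera is an equidistant fisheye: a pixel r from the principal point sees the ray r / f radians off the axis. A picture is of the moment at which its call begins. There is no depth.
- job.close_job(): hands the job in, once; it reports no verdict.
Trained networks look in the newest picture that a camera, given by its name, has taken for a name from the list of things; names that differ only in an ending like _2 or _b are one class to them, and where a whole thing is asked for, a point or a joint stands for the part that bears it (a point fixed in the world has none). Each returns a list of dicts, best first, with "score" (0 to 1); they miss things now and then, are a little off and sometimes report something else, mostly with a low value. They report only what shows in the picture. A call takes as long as a camera call.
- nets.boxes_of(camera, name): "centre" ([x, y, z] in mm, in world coordinates, good to about 4 mm: the middle of the surface that is visible of it).
- nets.silhouettes(camera, name): "pixels" (420x560 bool, what is visible of it).
- nets.pinpoint(camera, name): "centre" ([x, y, z] in mm, in world coordinates, good to about 4 mm: a listed point, or the origin of a listed thing).
The state is a dict: "time": time; "joints": joint angles; "dq": joint speeds; "joint_efforts": joint torques, N m; "tool_pos": TCP position; "orientation": TCP orientation; "wrist_force": force on the tool from outside, world axes, zero at the start; "torque": the same for the moment, N m; "grip_width": opening from 0.0 (shut) to 1.0 (fully open).
Only numpy, scipy, OpenCV 4.12 (cv2) and the standard library are available. Lean on these libraries where they do the work, as an engineer would, in place of code of your own. Each camera call takes 0.05 s, during which the arm holds its last target. There are 200 camera calls.

## Working session

There is one attempt and no reset: what is moved stays moved. The work goes in short steps, Python scripts to look and compute and a tool call to move; the robot and the scene stay as the last step left them, time stands still between calls to the robot, and variables do not carry over. Pictures are saved under pics/ and viewed, on a budget of 10 in all, crops included, one or two more only if the job needs it, and the job is handed in when it is done.

Besides the shell and the picture viewer there is one more tool, called as name(argument=value, ...) on one line, values as JSON. arm_command: Moves the arm, as the interface text tells. Its arguments: {"type":"object","properties":{"steps":{"type":"array","items":{"type":"object","properties":{"linear":{"type":"array","items":{"type":"number"}},"roll":{"type":"number"}}}},"fingers":{"type":"number"},"squeeze":{"type":"number"}},"required":["steps"]}

```bash
ls; mkdir -p pics; cat > h.py <<'E'
import numpy as np, cv2
from station import ctrl, read_camera, job, nets
def st():
    s=ctrl.observe(); print({k:np.round(s[k],3).tolist() for k in("time","joints","tool_pos","orientation","wrist_force","grip_width")}); return s
def pp(cams,names):
    for n in names:
        for c in cams:
            r=nets.pinpoint(c,n)
            if r: print(n,c,[(np.round(q["centre"],1).tolist(),round(q["score"],2)) for q in r[:2]])
def pic(cam,fn,crop=None,scale=1):
    im=read_camera(cam)["img"]
    if crop: a,b,c,d=crop; im=im[b:d,a:c]
    cv2.imwrite("pics/"+fn,cv2.resize(im[:,:,::-1],None,fx=scale,fy=scale))
E
python3 - <<'E'
from h import *
st(); print(ctrl.grip_depth)
t=read_camera("top");s=read_camera("side")
im=np.vstack([t["img"],s["img"]])[:,:,::-1]
cv2.imwrite("pics/a.png",cv2.resize(np.hstack([t["img"],s["img"]])[:,:,::-1],(800,300)))
cv2.imwrite("pics/top.png",t["img"][:,:,::-1]);cv2.imwrite("pics/side.png",s["img"][:,:,::-1])
pp(["top","side"],["jig","turntable","peg","cassette","cassette_face","trigger_bar","trigger_grip","jaw_head","pad_face","pad_front","dishes_mid","tube_rack_mid","bottle_mid"])
E
```

```text
pics
{'time': 0.0, 'joints': [1.054, 0.131, 1.489, 0.0, 1.523, -0.085], 'tool_pos': [250.78, 544.385, 191.811], 'orientation': [3.037, 1.569, -2.107], 'wrist_force': [-0.117, 0.929, -0.268], 'grip_width': 1.001}
18.700000000000003
jig top [([528.7, -42.5, -0.3], 0.86)]
jig side [([534.6, -43.6, 2.2], 0.94)]Traceback (most recent call last):
  File "<stdin>", line 7, in <module>
  File "h.py", line 8, in pp
    r=nets.pinpoint(c,n)
ValueError: it knows: bottle_mid, cassette, cassette_face, dishes_mid, jaw_head, jig, pad_face, pad_front, peg, trigger_bar, trigger_grip, tube_rack_mid
```

```bash
python3 - <<'E'
from h import *
pp(["top","side"],["peg","cassette","cassette_face","trigger_bar","trigger_grip","jaw_head","pad_front","dishes_mid","tube_rack_mid","bottle_mid"])
for c in("top","side"):
    r=read_camera(c);print(c,np.round(r["camera_matrix"],1).tolist(),np.round(r["R"],3).tolist(),np.round(r["t"],1).tolist())
E
```

```text
peg top [([497.2, 119.0, 79.1], 0.66)]
peg side [([498.0, 118.2, 80.4], 0.86), ([431.3, 434.4, 71.3], 0.71)]
cassette top [([500.3, 40.0, 42.4], 0.59)]
cassette side [([493.2, 34.9, 40.3], 0.73)]
trigger_bar top [([530.0, -40.0, -1.7], 0.53), ([533.7, -150.5, 122.4], 0.38)]
trigger_bar side [([532.5, -153.8, 118.8], 0.5)]
trigger_grip top [([533.5, -138.1, 187.2], 0.66)]
trigger_grip side [([526.2, -141.8, 182.1], 0.66)]
jaw_head top [([529.7, -28.4, 71.3], 0.56), ([498.0, 37.6, 39.9], 0.29)]
jaw_head side [([528.8, -27.5, 74.4], 0.64)]
pad_front side [([430.6, 433.2, 73.6], 0.65), ([811.0, -57.1, 23.0], 0.6)]
dishes_mid top [([814.6, -60.5, 25.6], 0.94)]
dishes_mid side [([811.5, -59.9, 24.3], 0.58), ([480.9, -456.4, 65.7], 0.22)]
tube_rack_mid top [([481.0, -458.5, 61.3], 0.97)]
tube_rack_mid side [([480.2, -454.5, 63.3], 0.57)]
bottle_mid top [([432.8, 432.8, 72.1], 0.8)]
bottle_mid side [([431.2, 431.8, 74.5], 0.67)]
top [[430.4, 0.0, 277.1], [0.0, 430.4, 210.8], [0.0, 0.0, 1.0]] [[-0.0, -1.0, -0.001], [-0.993, 0.001, -0.121], [0.121, 0.001, -0.993]] [-37.5, 612.3, 1258.3]
side [[495.7, 0.0, 285.1], [0.0, 495.7, 207.3], [0.0, 0.0, 1.0]] [[0.987, -0.161, 0.003], [-0.117, -0.731, -0.672], [0.111, 0.663, -0.741]] [-626.9, 153.3, 1482.3]
```

View pics/top.png

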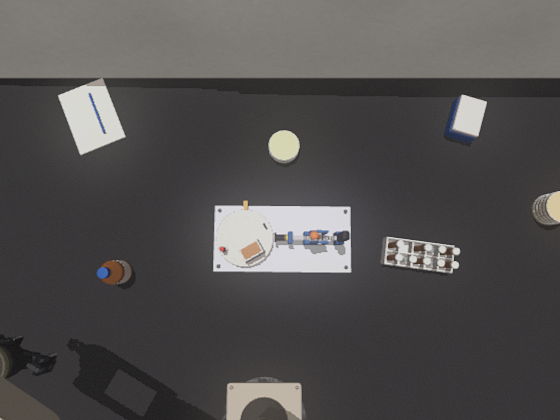

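View pics/side.png

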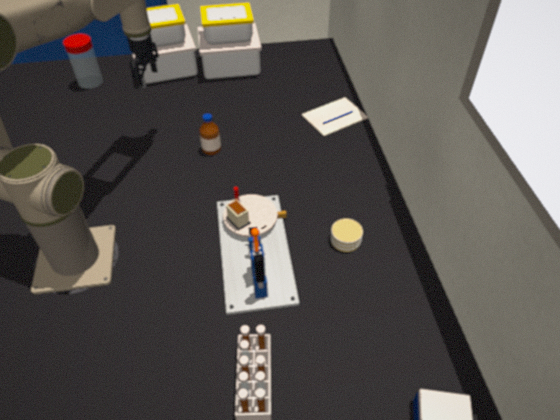

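```bash
cat >> h.py <<'E'
from scipy.spatial.transform import Rotation as Ro
def pose():
    s=ctrl.observe(); return np.array(s["tool_pos"]),Ro.from_euler("xyz",s["orientation"]).as_matrix()
def rel(*wps):
    "wps: (x,y,z,angle of tool z in world deg, mod 180)"
    p,R=pose(); a0=np.degrees(np.arctan2(R[1,2],R[0,2])); print("tool z ang",round(a0,1),"R",R.round(2).tolist())
    for x,y,z,a in wps:
        d=R.T@(np.array([x,y,z])-p)/10; da=(a-a0+90)%180-90
        print(np.round(d,2).tolist(),"roll",round(-np.radians(da),2))
E
python3 - <<'E'
from h import *
rel((497.5,118.5,175,29),(497.5,118.5,66,29))
E
```

```text
tool z ang 65.3 R [[-0.0, -0.91, 0.42], [-0.0, 0.42, 0.91], [-1.0, 0.0, -0.0]]
[1.79, -40.23, -28.42] roll 0.63
[12.69, -40.23, -28.42] roll 0.63
```

arm_command(steps=[{"linear":[0,-4.5,-3.2],"roll":0.07},{"linear":[0,-9,-6.4],"roll":0.14},{"linear":[0,-13.5,-9.5],"roll":0.21},{"linear":[0,-18,-12.7],"roll":0.28},{"linear":[0.3,-22.5,-15.9],"roll":0.35},{"linear":[0.6,-27,-19],"roll":0.42},{"linear":[1,-31.5,-22.2],"roll":0.49},{"linear":[1.4,-36,-25.4],"roll":0.56},{"linear":[1.8,-40.2,-28.4],"roll":0.63},{"linear":[1.8,-40.2,-28.4],"roll":0.63},{"linear":[1.8,-40.2,-28.4],"roll":0.63}], fingers=4)

```text
time: 2.68
tool_pos: [497.1, 119.0, 174.9]
orientation: [1.736, 1.57, 2.245]
wrist_force: [0.3, -0.4, -1.3]
grip_width: 0.467
```

```bash
python3 - <<'E'
from h import *
st();pic("wrist","w1.png")
pp(["wrist","top"],["peg","cassette","trigger_grip","jig","pad_front"])
rel((497.5,118.5,66,29))
E
```

```text
{'time': 2.675, 'joints': [0.134, -0.102, 1.756, 0.0, 1.488, -0.375], 'tool_pos': [497.149, 118.981, 174.883], 'orientation': [1.736, 1.57, 2.245], 'wrist_force': [0.271, -0.389, -1.26], 'grip_width': 0.467}
peg wrist [([496.3, 122.0, 84.0], 0.56), ([815.2, -55.3, 20.6], 0.18)]
peg top [([498.6, 122.4, 79.8], 0.7)]
cassette wrist [([495.7, 38.0, 43.8], 0.58)]
cassette top [([496.1, 39.4, 40.4], 0.59)]
trigger_grip top [([532.8, -139.0, 187.2], 0.41)]
jig wrist [([530.9, -45.7, -0.6], 0.87), ([811.6, -58.4, 24.4], 0.18)]
jig top [([528.8, -39.9, -2.8], 0.82), ([496.6, 39.3, 42.6], 0.42)]
pad_front wrist [([530.9, -29.3, 71.2], 0.67)]
tool z ang 29.2 R [[0.0, -0.49, 0.87], [-0.0, 0.87, 0.49], [-1.0, -0.0, 0.0]]
[10.89, -0.05, -0.0] roll 0.0
```

View pics/w1.png

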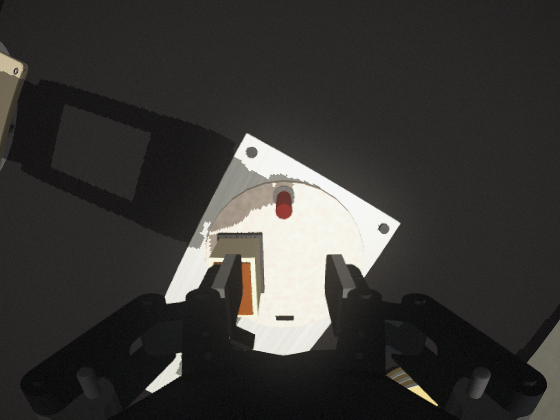

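arm_command(steps=[{"linear":[3.5,0.05,0],"roll":0},{"linear":[7,0.1,0],"roll":0},{"linear":[9.5,0.1,0],"roll":0},{"linear":[10.9,0.1,0],"roll":0},{"linear":[10.9,0.1,0],"roll":0}])

```text
time: 3.85
tool_pos: [496.1, 119.8, 65.2]
orientation: [2.792, 1.569, -2.982]
wrist_force: [-0.4, 0.4, 0.8]
grip_width: 0.465
```

arm_command(steps=[{"linear":[0,0,0]},{"linear":[0,0,0]},{"linear":[0,0,0]},{"linear":[0,0,0]},{"linear":[0,0,0]}], fingers=0.8, squeeze=20)

```text
$.steps[0]: bad value
```

```bash
python3 - <<'E'
from h import *
st()
pp(["side","top"],["peg","cassette"])
p,_=pose(); C=np.array([531,58.]); a0=np.arctan2(*(p[:2]-C)[::-1]); print(p,np.degrees(a0),np.hypot(*(p[:2]-C)))
rel(*[(*(C+70*np.array([np.cos(a),np.sin(a)])),p[2],np.degrees(a)-90) for a in np.linspace(a0,np.pi,13)])
E
```

```text
{'time': 3.85, 'joints': [0.136, -0.01, 1.873, -0.0, 1.28, -0.373], 'tool_pos': [496.061, 119.772, 65.169], 'orientation': [2.792, 1.569, -2.982], 'wrist_force': [-0.396, 0.404, 0.843], 'grip_width': 0.465}
peg side [([496.5, 119.4, 78.6], 0.78), ([534.8, -39.6, -0.7], 0.63)]
peg top [([498.6, 122.4, 79.8], 0.7)]
cassette side [([490.4, 37.6, 43.1], 0.7)]
cassette top [([496.1, 39.4, 40.4], 0.59)]
[497.93472556 120.05065541  67.42546634] 118.05206057932784 70.310711920534
tool z ang 29.2 R [[0.0, -0.49, 0.87], [0.0, 0.87, 0.49], [-1.0, -0.0, 0.0]]
[0.0, -0.03, -0.0] roll 0.02
[-0.0, -0.05, -0.63] roll -0.07
[-0.0, -0.12, -1.26] roll -0.16
[-0.0, -0.25, -1.87] roll -0.25
[-0.01, -0.43, -2.48] roll -0.34
[-0.01, -0.67, -3.06] roll -0.43
[-0.01, -0.96, -3.62] roll -0.52
[-0.01, -1.3, -4.15] roll -0.61
[-0.01, -1.68, -4.65] roll -0.7
[-0.01, -2.11, -5.12] roll -0.79
[-0.01, -2.58, -5.54] roll -0.88
[-0.01, -3.08, -5.92] roll -0.97
[-0.01, -3.62, -6.25] roll -1.06
```

arm_command(steps=[{"linear":[0,0,0],"roll":0},{"linear":[0,0,0],"roll":0},{"linear":[0,0,0],"roll":0},{"linear":[0,0,0],"roll":0},{"linear":[0,0,0],"roll":0}], fingers=0.8, squeeze=20)

```text
time: 4.68
tool_pos: [497.9, 120.0, 67.3]
orientation: [-0.385, 1.569, 0.124]
wrist_force: [0.0, 0.4, 0.2]
grip_width: 0.094
```

```bash
python3 - <<'E'
from h import *
st()
E
```

```text
{'time': 4.675, 'joints': [0.136, -0.012, 1.871, -0.0, 1.28, -0.373], 'tool_pos': [497.856, 120.015, 67.33], 'orientation': [-0.385, 1.569, 0.124], 'wrist_force': [0.005, 0.404, 0.156], 'grip_width': 0.094}
```

```bash
python3 - <<'E'
from h import *
pic("wrist","w2.png",(140,130,420,340),2)
pp(["wrist","top","side"],["peg","cassette"])
E
```

```text
peg top [([498.6, 122.4, 79.8], 0.7)]
peg side [([496.5, 119.4, 78.6], 0.78), ([534.8, -39.6, -0.7], 0.63)]
cassette top [([496.1, 39.4, 40.4], 0.59)]
cassette side [([490.4, 37.6, 43.1], 0.7)]
```

View pics/w2.png

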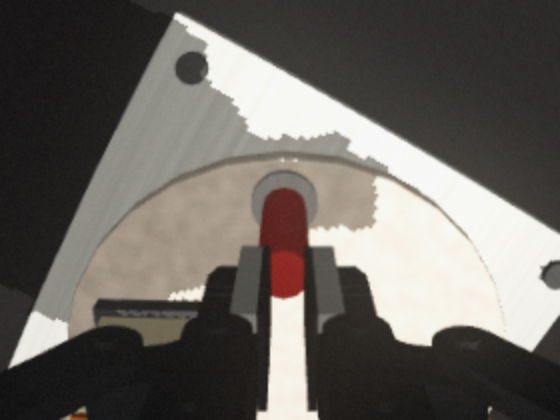

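```bash
cat >> h.py <<'E'
def wproj(r,X):
    c=r["R"]@np.asarray(X,float)+r["t"]; K=r["camera_matrix"]; n=np.hypot(c[0],c[1]); th=np.arctan2(n,c[2])
    return np.array([K[0,2]+K[0,0]*th*c[0]/n,K[1,2]+K[1,1]*th*c[1]/n])
def wray(r,u,v,z):
    "world point at height z on wrist pixel ray"
    K=r["camera_matrix"]; a=np.array([(u-K[0,2])/K[0,0],(v-K[1,2])/K[1,1]]); th=np.hypot(*a)
    d=r["R"].T@np.array([*(np.sin(th)*a/th),np.cos(th)]); o=-r["R"].T@r["t"]; return o+d*(z-o[2])/d[2]
E
python3 - <<'E'
from h import *
r=read_camera("wrist"); p,R=pose()
print("cam",(-r["R"].T@r["t"]).round(1),"axis",r["R"][2].round(2))
m=nets.silhouettes("wrist","peg")
for q in m[:2]:
    v,u=np.nonzero(q["pixels"]); print(q["score"],u.min(),u.max(),v.min(),v.max())
pp(["wrist"],["peg","cassette"])
for h in(0,20,40):
  for y in(-11,0,11): print(h,y,wproj(r,p+R@[-h,y,0]).round(0), end=" ")
print()
for y in (-20,-10,0,10,20):
  b=p+R@[0,y,0]; print(y,wproj(r,[b[0],b[1],102]).round(0),wproj(r,[b[0],b[1],44]).round(0))
E
```

```text
cam [465.5 179.4 248.9] axis [ 0.13 -0.23 -0.96]
0.71 170 391 206 354
peg wrist [([497.5, 121.3, 84.1], 0.88)]
0 -11 [281. 261.] 0 0 [281. 244.] 0 11 [281. 226.] 20 -11 [281. 275.] 20 0 [281. 257.] 20 11 [281. 237.] 40 -11 [281. 293.] 40 0 [281. 273.] 40 11 [281. 251.] 
-20 [281. 303.] [281. 259.]
-10 [281. 286.] [281. 246.]
0 [281. 268.] [281. 231.]
10 [281. 249.] [281. 217.]
20 [281. 230.] [281. 202.]
```

arm_command(steps=[{"linear":[0,-0.05,-0.6],"roll":-0.07},{"linear":[0,-0.12,-1.2],"roll":-0.16},{"linear":[0,-0.25,-1.85],"roll":-0.25},{"linear":[0,-0.25,-1.85],"roll":-0.25}])

```text
time: 5.72
tool_pos: [482.8, 108.7, 67.4]
orientation: [-0.641, 1.568, 0.118]
wrist_force: [-0.0, 0.0, 0.2]
grip_width: 0.092
```

```bash
python3 - <<'E'
from h import *
for c in("wrist","top","side"): read_camera(c)
st()
pp(["wrist","top","side"],["peg","cassette"])
C=np.array([531,58.]);p,_=pose();a0=np.arctan2(*(p[:2]-C)[::-1])
print(np.degrees(a0),np.hypot(*(p[:2]-C)))
rel(*[(*(C+70*np.array([np.cos(a),np.sin(a)])),p[2],np.degrees(a)-90) for a in np.radians(np.arange(140,181,5))])
E
```

```text
{'time': 5.875, 'joints': [0.118, -0.059, 1.917, 0.0, 1.281, -0.639], 'tool_pos': [483.231, 108.951, 67.47], 'orientation': [-0.605, 1.568, 0.153], 'wrist_force': [0.085, -0.177, 0.856], 'grip_width': 0.09}
peg wrist [([499.1, 122.4, 80.8], 0.69)]
peg side [([498.7, 118.7, 79.2], 0.75), ([493.4, 38.7, 45.3], 0.21)]
cassette wrist [([496.2, 35.7, 42.2], 0.61)]
cassette top [([501.4, 40.0, 43.5], 0.8)]
cassette side [([492.0, 36.3, 43.0], 0.83), ([479.8, -455.7, 63.9], 0.2)]
133.28253995438052 69.92594408511516
tool z ang 43.5 R [[0.0, -0.69, 0.73], [0.0, 0.73, 0.69], [-1.0, -0.0, 0.0]]
[-0.0, -0.04, -0.82] roll -0.11
[-0.0, -0.13, -1.42] roll -0.2
[-0.0, -0.28, -2.01] roll -0.29
[-0.0, -0.48, -2.59] roll -0.38
[-0.01, -0.73, -3.15] roll -0.46
[-0.01, -1.02, -3.68] roll -0.55
[-0.01, -1.37, -4.19] roll -0.64
[-0.01, -1.75, -4.66] roll -0.72
[-0.01, -2.17, -5.1] roll -0.81
```

```bash
python3 - <<'E'
from h import *
pic("wrist","w3.png",(140,130,420,340),2)
E
```

```text
(no output)
```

View pics/w3.png

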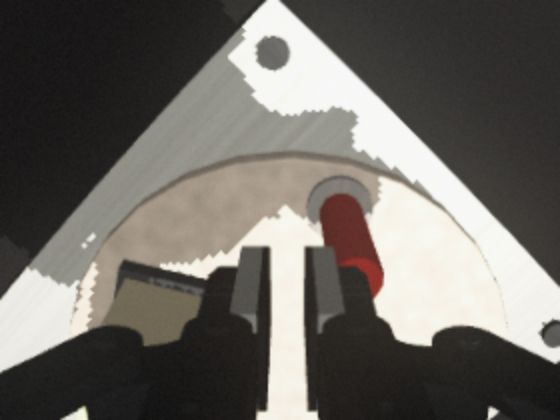

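```bash
python3 - <<'E'
from h import *
r=read_camera("side");p,R=pose();im=r["img"][:,:,::-1].copy()
def pr(X):
    c=r["R"]@X+r["t"];u=r["camera_matrix"]@c;return u[:2]/u[2]
S=5;u0,v0=185,150
crop=cv2.resize(im[v0:v0+110,u0:u0+150],None,fx=S,fy=S,interpolation=cv2.INTER_CUBIC)
for h in(0,40,80):
    q=(pr(p+R@[-h,0,0])-[u0,v0]+.5)*S;print(h,q.round(0));cv2.drawMarker(crop,tuple(int(k) for k in q),(0,255,0),cv2.MARKER_CROSS,12,1)
for z in(42,102):
    q=(pr(np.array([498,121.5,z]))-[u0,v0]+.5)*S;print(z,q.round(0));cv2.drawMarker(crop,tuple(int(k) for k in q),(255,255,0),cv2.MARKER_CROSS,12,1)
cv2.imwrite("pics/s2.png",crop)
E
```

```text
0 [236. 244.]
40 [231. 200.]
80 [226. 154.]
42 [261. 254.]
102 [254. 189.]
```

View pics/s2.png

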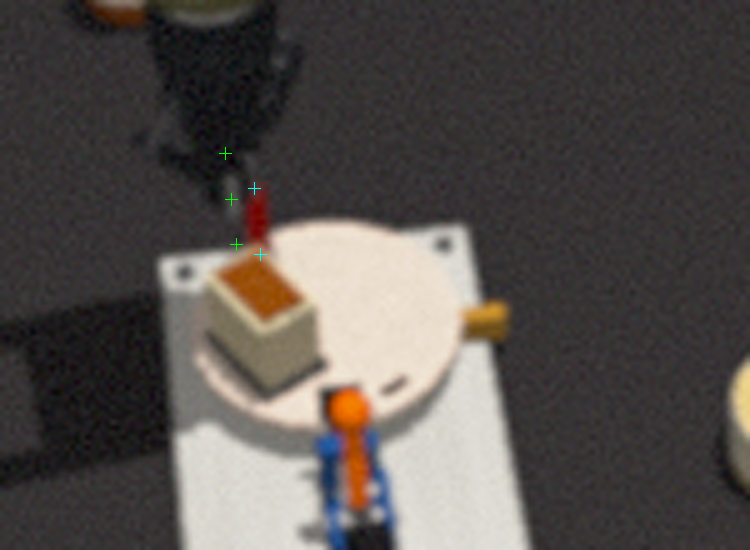

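```bash
python3 - <<'E'
from h import *
rel((483,109,97,43.5),(498,121.5,97,29),(498,121.5,30,29))
E
```

```text
tool z ang 43.5 R [[0.0, -0.69, 0.73], [0.0, 0.73, 0.69], [-1.0, -0.0, 0.0]]
[-2.96, 0.01, 0.01] roll 0.0
[-2.96, -0.12, 1.96] roll 0.25
[3.74, -0.11, 1.95] roll 0.25
```

arm_command(steps=[{"linear":[-3,0,0],"roll":0},{"linear":[-3,0,0],"roll":0},{"linear":[-3,-0.1,1.0],"roll":0.12},{"linear":[-3,-0.1,1.95],"roll":0.25},{"linear":[-3,-0.1,1.95],"roll":0.25},{"linear":[-1,-0.1,1.95],"roll":0.25},{"linear":[1,-0.1,1.95],"roll":0.25},{"linear":[2.5,-0.1,1.95],"roll":0.25},{"linear":[3.4,-0.1,1.95],"roll":0.25},{"linear":[3.4,-0.1,1.95],"roll":0.25}], fingers=4)

```text
time: 7.58
tool_pos: [497.4, 121.5, 32.8]
orientation: [-0.371, 1.57, 0.139]
wrist_force: [0.0, 0.6, -0.3]
grip_width: 0.467
```

arm_command(steps=[{"linear":[0,0,0],"roll":0},{"linear":[0,0,0],"roll":0},{"linear":[0,0,0],"roll":0},{"linear":[0,0,0],"roll":0},{"linear":[0,0,0],"roll":0}], fingers=0.8)

```text
time: 8.2
tool_pos: [498.0, 121.6, 33.5]
orientation: [-0.365, 1.568, 0.145]
wrist_force: [-0.9, 0.4, 4.7]
grip_width: 0.154
```

```bash
python3 - <<'E'
from h import *
st();read_camera("wrist");pp(["wrist"],["peg"])
p,_=pose(); C=np.array([531,58.]); a0=np.arctan2(*(p[:2]-C)[::-1]); r=np.hypot(*(p[:2]-C)); print(np.degrees(a0),r)
rel(*[(*(C+(r+(70-r)*k/13)*np.array([np.cos(a),np.sin(a)])),p[2],np.degrees(a)-90) for k,a in enumerate(np.linspace(a0,np.pi,14))])
E
```

```text
{'time': 8.2, 'joints': [0.139, 0.032, 1.895, 0.0, 1.213, -0.371], 'tool_pos': [498.018, 121.559, 33.451], 'orientation': [-0.365, 1.568, 0.145], 'wrist_force': [-0.891, 0.356, 4.682], 'grip_width': 0.154}
peg wrist [([499.8, 123.2, 81.1], 0.78)]
117.45372561152382 71.59539970521264
tool z ang 29.2 R [[0.0, -0.49, 0.87], [0.0, 0.87, 0.49], [-1.0, -0.0, 0.0]]
[0.0, 0.0, 0.0] roll 0.03
[-0.0, -0.02, -0.6] roll -0.05
[-0.0, -0.09, -1.2] roll -0.14
[-0.0, -0.21, -1.78] roll -0.22
[-0.0, -0.37, -2.36] roll -0.31
[-0.01, -0.59, -2.91] roll -0.39
[-0.01, -0.85, -3.45] roll -0.47
[-0.01, -1.15, -3.96] roll -0.56
[-0.01, -1.5, -4.44] roll -0.64
[-0.01, -1.88, -4.89] roll -0.72
[-0.01, -2.3, -5.31] roll -0.81
[-0.01, -2.75, -5.69] roll -0.89
[-0.01, -3.23, -6.03] roll -0.98
[-0.01, -3.74, -6.33] roll -1.06
```

arm_command(steps=[{"linear":[0,-0.02,-0.6],"roll":-0.05},{"linear":[0,-0.09,-1.2],"roll":-0.14},{"linear":[0,-0.21,-1.78],"roll":-0.22},{"linear":[0,-0.37,-2.36],"roll":-0.31},{"linear":[0,-0.59,-2.91],"roll":-0.39},{"linear":[0,-0.85,-3.45],"roll":-0.47},{"linear":[0,-1.15,-3.96],"roll":-0.56},{"linear":[0,-1.5,-4.44],"roll":-0.64},{"linear":[0,-1.5,-4.44],"roll":-0.64}])

```text
time: 9.43
tool_pos: [466.2, 86.6, 33.4]
orientation: [-0.987, 1.569, 0.163]
wrist_force: [-3.2, 1.5, 3.9]
grip_width: 0.152
```

```bash
python3 - <<'E'
from h import *
for c in("wrist","top","side"): read_camera(c)
st();pp(["wrist","top","side"],["peg","cassette","jig"])
p,_=pose(); C=np.array([531,58.]); a0=np.arctan2(*(p[:2]-C)[::-1]); r=np.hypot(*(p[:2]-C)); print(np.degrees(a0),r)
rel(*[(*(C+70*np.array([np.cos(a),np.sin(a)])),p[2],np.degrees(a)-90) for a in np.radians([160,165,170,175,180])])
E
```

```text
{'time': 9.575, 'joints': [0.076, -0.073, 1.998, 0.0, 1.215, -1.073], 'tool_pos': [466.425, 86.948, 33.457], 'orientation': [-0.917, 1.569, 0.232], 'wrist_force': [-3.27, 0.346, 5.244], 'grip_width': 0.153}
peg wrist [([466.1, 86.4, 81.1], 0.66)]
peg top [([503.0, -3.6, 70.4], 0.35)]
peg side [([466.7, 86.3, 80.6], 0.86)]
cassette top [([516.9, 22.7, 42.1], 0.88), ([531.1, -26.2, 69.5], 0.21)]
cassette side [([534.6, -42.8, 2.0], 0.75), ([515.3, 17.5, 43.8], 0.63)]
jig wrist [([530.8, -44.6, -0.6], 0.92)]
jig top [([431.4, 430.4, 75.2], 0.21), ([476.3, -456.8, 61.7], 0.17)]
jig side [([534.5, -42.8, -1.0], 0.6)]
155.77168650968997 70.79474326447499
tool z ang 65.8 R [[0.0, -0.91, 0.41], [0.0, 0.41, 0.91], [-1.0, -0.0, 0.0]]
[-0.0, -0.1, -0.52] roll -0.07
[-0.0, -0.17, -1.12] roll -0.16
[-0.0, -0.29, -1.72] roll -0.25
[-0.0, -0.47, -2.31] roll -0.33
[-0.0, -0.69, -2.87] roll -0.42
```

Gripped and turning well. On into the detent.

arm_command(steps=[{"linear":[0,-0.1,-0.52],"roll":-0.07},{"linear":[0,-0.17,-1.12],"roll":-0.16},{"linear":[0,-0.29,-1.72],"roll":-0.25},{"linear":[0,-0.47,-2.31],"roll":-0.33},{"linear":[0,-0.69,-2.87],"roll":-0.42},{"linear":[0,-0.69,-2.87],"roll":-0.42},{"linear":[0,-0.69,-2.87],"roll":-0.42}])

```text
time: 10.9
tool_pos: [460.6, 58.7, 33.4]
orientation: [-0.608, 1.569, 0.96]
wrist_force: [-3.7, 1.9, 5.8]
grip_width: 0.158
```

arm_command(steps=[{"linear":[0,0,0],"roll":0},{"linear":[0,0,0],"roll":0},{"linear":[0,0,0],"roll":0},{"linear":[0,0,0],"roll":0}], fingers=3.4)

```text
time: 11.4
tool_pos: [460.5, 58.6, 33.3]
orientation: [-0.588, 1.569, 0.98]
wrist_force: [0.2, 0.1, -1.1]
grip_width: 0.395
```

```bash
python3 - <<'E'
from h import *
for c in("wrist","top","side"): read_camera(c)
st();pp(["wrist","top","side"],["peg","cassette","cassette_face"])
rel((461,58,180,90),(533,-138,260,180),(533,-138,210,180))
E
```

```text
{'time': 11.55, 'joints': [0.015, -0.101, 2.024, 0.001, 1.218, -1.553], 'tool_pos': [460.577, 58.631, 33.418], 'orientation': [-0.637, 1.569, 0.931], 'wrist_force': [0.056, 0.513, 0.209], 'grip_width': 0.397}
peg wrist [([462.0, 59.2, 83.4], 0.72)]
peg top [([813.7, -59.7, 24.9], 0.46), ([534.6, -154.4, 121.7], 0.17)]
peg side [([462.4, 59.7, 82.4], 0.76)]
cassette top [([537.3, 19.1, 43.8], 0.72)]
cassette side [([529.9, 11.9, 44.7], 0.88), ([529.2, -33.5, 71.4], 0.25)]
cassette_face wrist [([527.4, -6.0, 72.3], 0.91)]
cassette_face top [([530.3, -6.7, 72.8], 0.5)]
cassette_face side [([530.7, -5.5, 69.7], 0.84)]
tool z ang 89.8 R [[0.0, -1.0, 0.0], [0.0, 0.0, 1.0], [-1.0, -0.0, 0.0]]
[-14.66, -0.06, -0.05] roll -0.0
[-22.68, -7.32, -19.62] roll 1.57
[-17.68, -7.32, -19.62] roll 1.57
```

arm_command(steps=[{"linear":[-5,0,0],"roll":0},{"linear":[-10,0,0],"roll":0},{"linear":[-14.6,0,0],"roll":0},{"linear":[-15,-1,-3],"roll":0.18},{"linear":[-15,-2,-6],"roll":0.36},{"linear":[-15,-3,-9],"roll":0.54},{"linear":[-15,-4,-12],"roll":0.72},{"linear":[-15,-5,-15],"roll":0.9},{"linear":[-15,-6,-17.5],"roll":1.08},{"linear":[-15,-7.1,-19.5],"roll":1.26},{"linear":[-15,-7.1,-19.5],"roll":1.44},{"linear":[-15,-7.1,-19.5],"roll":1.57},{"linear":[-15,-7.1,-19.5],"roll":1.57},{"linear":[-15,-7.1,-19.5],"roll":1.57}], fingers=4.5)

```text
time: 13.75
tool_pos: [530.8, -136.7, 183.2]
orientation: [0.998, 1.569, 0.999]
wrist_force: [0.1, -0.4, 0.5]
grip_width: 0.526
```

```bash
python3 - <<'E'
from h import *
st(); pic("wrist","w4.png"); read_camera("top");read_camera("side")
pp(["wrist","top","side"],["trigger_grip","trigger_bar","peg","cassette","cassette_face","pad_front","jig"])
rel((531,-137,131,0))
E
```

```text
{'time': 13.75, 'joints': [-0.347, -0.006, 1.648, 0.002, 1.499, -0.348], 'tool_pos': [530.829, -136.663, 183.179], 'orientation': [0.998, 1.569, 0.999], 'wrist_force': [0.067, -0.44, 0.461], 'grip_width': 0.526}
trigger_grip wrist [([530.4, -138.1, 185.6], 0.61)]
trigger_grip side [([525.9, -140.8, 181.4], 0.52)]
trigger_bar wrist [([528.9, -155.6, 116.0], 0.59), ([527.8, -33.7, 70.3], 0.5)]
peg wrist [([529.1, -34.8, 69.1], 0.35), ([533.3, 16.4, 40.8], 0.26)]
peg top [([461.7, 61.7, 79.2], 0.96)]
peg side [([461.1, 58.5, 80.2], 0.56), ([480.5, -456.8, 62.3], 0.36)]
cassette wrist [([531.6, 12.1, 43.6], 0.96)]
cassette top [([538.9, 15.8, 42.2], 0.62)]
cassette side [([529.3, 13.5, 42.0], 0.89), ([808.9, -61.1, 24.9], 0.16)]
cassette_face wrist [([530.6, -10.2, 68.7], 0.92)]
cassette_face top [([532.0, -8.4, 71.3], 0.64)]
cassette_face side [([535.9, -7.1, 73.5], 0.9)]
pad_front wrist [([528.5, -28.4, 72.0], 0.57), ([531.5, -137.9, 184.7], 0.17)]
pad_front side [([812.9, -61.6, 22.6], 0.63), ([528.7, -29.1, 70.6], 0.39)]
jig wrist [([529.6, -46.5, -0.9], 0.81)]
jig top [([531.3, -40.2, -3.3], 0.75)]
jig side [([533.2, -43.0, 0.9], 0.73), ([530.9, 12.7, 43.6], 0.44)]
tool z ang -0.1 R [[0.0, 0.0, 1.0], [0.0, 1.0, -0.0], [-1.0, 0.0, 0.0]]
[5.22, -0.03, 0.01] roll -0.0
```

View pics/w4.png

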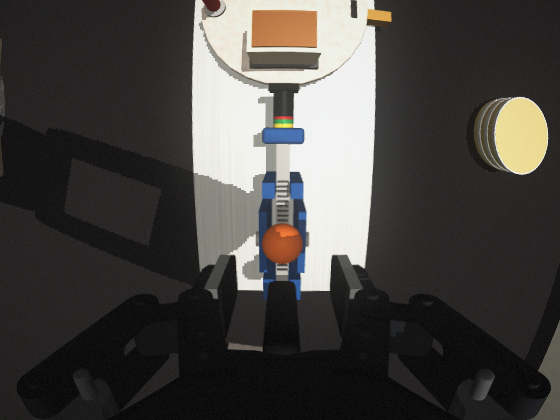

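arm_command(steps=[{"linear":[1.5,0,0],"roll":0},{"linear":[3,0,0],"roll":0},{"linear":[4.2,0,0],"roll":0},{"linear":[5.2,0,0],"roll":0},{"linear":[5.2,0,0],"roll":0},{"linear":[5.2,0,0],"roll":0}])

```text
time: 15.7
tool_pos: [531.2, -136.7, 131.7]
orientation: [0.653, 1.569, 0.651]
wrist_force: [0.2, 0.4, 0.5]
grip_width: 0.526
```

arm_command(steps=[{"linear":[0,0,0],"roll":0},{"linear":[0,0,0],"roll":0},{"linear":[0,0,0],"roll":0},{"linear":[0,0,0],"roll":0}], fingers=1.6, squeeze=25)

```text
time: 16.2
tool_pos: [530.3, -136.9, 132.6]
orientation: [1.606, 1.57, 1.604]
wrist_force: [-9.2, 0.5, 7.0]
grip_width: 0.259
```

```bash
python3 - <<'E'
from h import *
st(); pic("wrist","w5.png",(200,40,380,300),2.3)
pp(["wrist"],["trigger_grip","cassette_face","pad_front"])
rel(*[(531,-157.5+70*np.sin(.3-t),131+70*np.cos(.3-t)-66.9,0) for t in np.arange(0,.61,.1)])
E
```

```text
{'time': 16.2, 'joints': [-0.347, 0.026, 1.709, 0.001, 1.407, -0.345], 'tool_pos': [530.326, -136.907, 132.593], 'orientation': [1.606, 1.57, 1.604], 'wrist_force': [-9.182, 0.525, 6.971], 'grip_width': 0.259}
trigger_grip wrist [([532.1, -139.1, 187.5], 0.6)]
cassette_face wrist [([525.8, -8.2, 69.9], 0.93), ([815.9, -56.2, 20.1], 0.42)]
pad_front wrist [([528.7, -28.7, 73.9], 0.55), ([529.0, -6.9, 69.0], 0.5)]
tool z ang -0.1 R [[0.0, 0.0, 1.0], [0.0, 1.0, -0.0], [-1.0, 0.0, 0.0]]
[0.16, 0.01, 0.07] roll -0.0
[-0.01, -0.67, 0.07] roll -0.0
[-0.11, -1.36, 0.07] roll -0.0
[-0.15, -2.06, 0.07] roll -0.0
[-0.12, -2.76, 0.07] roll -0.0
[-0.01, -3.45, 0.07] roll -0.0
[0.16, -4.13, 0.07] roll -0.0
```

View pics/w5.png

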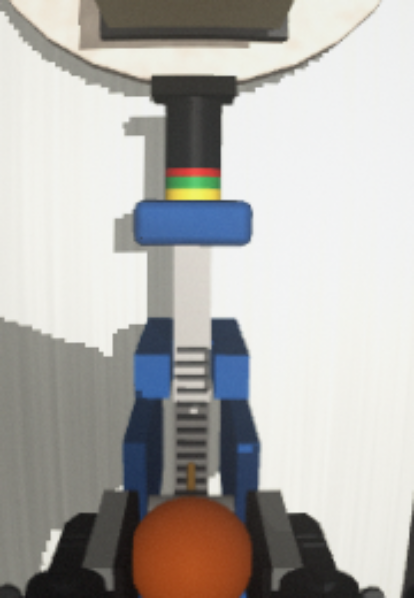

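arm_command(steps=[{"linear":[-0.15,-0.35,-0.1],"roll":0},{"linear":[-0.17,-0.7,-0.15],"roll":0},{"linear":[-0.22,-1.05,-0.15],"roll":0},{"linear":[-0.26,-1.4,-0.15],"roll":0},{"linear":[-0.28,-1.75,-0.15],"roll":0},{"linear":[-0.3,-2.1,-0.15],"roll":0},{"linear":[-0.28,-2.45,-0.15],"roll":0},{"linear":[-0.26,-2.8,-0.15],"roll":0},{"linear":[-0.22,-3.1,-0.15],"roll":0},{"linear":[-0.18,-3.4,-0.15],"roll":0},{"linear":[-0.1,-3.7,-0.15],"roll":0},{"linear":[-0.05,-3.9,-0.15],"roll":0},{"linear":[-0.05,-3.9,-0.15],"roll":0},{"linear":[-0.05,-3.9,-0.15],"roll":0}])

```text
time: 18.15
tool_pos: [529.8, -175.9, 134.1]
orientation: [0.231, 1.568, 0.229]
wrist_force: [3.8, 2.7, 4.8]
grip_width: 0.259
```

```bash
cat >> h.py <<'E'
def rings(r):
    "scan wrist column strip along jig x=530: world y of coloured runs (rings z~79, head z~88)"
    ys=np.arange(-75,20,.25); out=[]
    for z,name in((79,"ring"),(88,"blue")):
        uv=np.array([wproj(r,[530,y,z]) for y in ys],np.float32)
        c=np.mean([cv2.remap(r["img"],uv[None,:,0]+d,uv[None,:,1],cv2.INTER_LINEAR)[0].astype(float) for d in(-4,-2,0,2,4)],0)
        hsv=cv2.cvtColor(c[None].astype(np.uint8),cv2.COLOR_RGB2HSV)[0].astype(int); H,S,V=hsv.T
        sat=(S>110)&(V>60)
        rng={"red":sat&((H<10)|(H>170)),"yel":sat&(H>=18)&(H<38),"grn":sat&(H>=40)&(H<85)} if name=="ring" else {"blue":sat&(H>95)&(H<130)}
        for k,m in rng.items():
            if k=="red": m=m&(ys<-3)
            out.append((k,ys[m].min(),ys[m].max(),m.sum()*.25) if m.any() else (k,None)); 
    return out
E
python3 - <<'E'
from h import *
st(); r=read_camera("wrist");print(rings(r))
cv2.imwrite("pics/w6.png",cv2.resize(r["img"][0:300,200:380,::-1],None,fx=2,fy=2))
pp(["wrist"],["trigger_grip","cassette_face","pad_front","jaw_head"])
E
```

```text
{'time': 18.15, 'joints': [-0.414, 0.051, 1.681, 0.002, 1.408, -0.412], 'tool_pos': [529.829, -175.912, 134.076], 'orientation': [0.231, 1.568, 0.229], 'wrist_force': [3.85, 2.662, 4.822], 'grip_width': 0.259}
[('red', np.float64(-48.0), np.float64(-45.5), np.float64(2.75)), ('yel', np.float64(-54.25), np.float64(-52.5), np.float64(2.0)), ('grn', np.float64(-52.25), np.float64(-48.5), np.float64(4.0)), ('blue', np.float64(-69.5), np.float64(-57.25), np.float64(12.5))]
trigger_grip wrist [([532.4, -167.9, 187.8], 0.88)]
pad_front wrist [([527.4, -18.2, 72.0], 0.8)]
jaw_head wrist [([526.5, -12.2, 70.1], 0.82)]
```

View pics/w6.png

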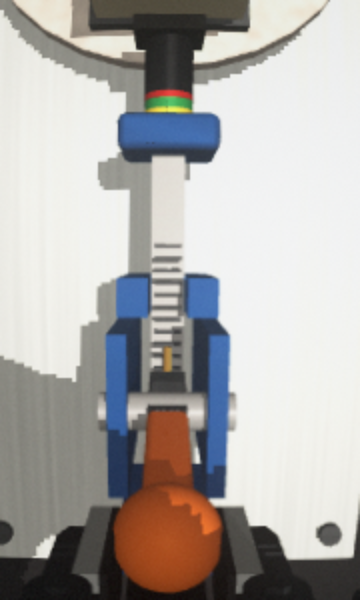

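arm_command(steps=[{"linear":[-0.13,0.5,0],"roll":0},{"linear":[-0.2,1.0,0],"roll":0},{"linear":[-0.25,1.5,0],"roll":0},{"linear":[-0.27,2.0,0],"roll":0},{"linear":[-0.25,2.5,0],"roll":0},{"linear":[-0.2,3.0,0],"roll":0},{"linear":[-0.13,3.5,0],"roll":0},{"linear":[-0.05,3.9,0],"roll":0},{"linear":[-0.05,3.95,0],"roll":0},{"linear":[-0.05,3.95,0],"roll":0}])

```text
time: 19.65
tool_pos: [530.1, -139.3, 135.0]
orientation: [-0.867, 1.565, -0.87]
wrist_force: [2.7, -9.7, -1.3]
grip_width: 0.259
```

```bash
python3 - <<'E'
from h import *
st(); r=read_camera("wrist");print([(k[0],*map(float,k[1:])) for k in rings(r)])
pp(["wrist"],["trigger_grip","cassette_face","pad_front","jaw_head"])
E
```

```text
{'time': 19.65, 'joints': [-0.349, 0.02, 1.711, -0.003, 1.406, -0.344], 'tool_pos': [530.113, -139.275, 134.966], 'orientation': [-0.867, 1.565, -0.87], 'wrist_force': [2.704, -9.699, -1.309], 'grip_width': 0.259}
[('red', -48.25, -45.75, 2.75), ('yel', -55.5, -48.5, 3.5), ('grn', -52.25, -49.0, 3.5), ('blue', -69.25, -56.75, 12.75)]
trigger_grip wrist [([531.6, -138.0, 183.7], 0.76)]
cassette_face wrist [([530.5, -8.3, 68.1], 0.67), ([527.5, -17.6, 74.0], 0.43)]
pad_front wrist [([528.5, -16.4, 71.0], 0.76), ([527.6, -24.1, 70.8], 0.18)]
jaw_head wrist [([530.7, -11.5, 70.0], 0.69), ([529.3, -140.2, 184.5], 0.36)]
```

arm_command(steps=[{"linear":[-0.02,-0.3,-0.0],"roll":0},{"linear":[-0.05,-0.6,0],"roll":0},{"linear":[-0.1,-0.9,0],"roll":0},{"linear":[-0.13,-1.2,0],"roll":0},{"linear":[-0.15,-1.5,0],"roll":0},{"linear":[-0.15,-1.8,0],"roll":0},{"linear":[-0.15,-2.0,0],"roll":0},{"linear":[-0.15,-2.0,0],"roll":0},{"linear":[-0.15,-2.0,0],"roll":0}])

```text
time: 21.02
tool_pos: [530.1, -159.0, 136.8]
orientation: [-0.822, 1.566, -0.825]
wrist_force: [0.7, 5.2, 5.3]
grip_width: 0.257
```

```bash
python3 - <<'E'
from h import *
st(); r=read_camera("wrist");print([(k[0],*map(float,k[1:])) for k in rings(r)])
pp(["wrist"],["cassette_face","pad_front","trigger_grip"])
E
```

```text
{'time': 21.025, 'joints': [-0.382, 0.033, 1.694, -0.002, 1.41, -0.378], 'tool_pos': [530.05, -159.005, 136.836], 'orientation': [-0.822, 1.566, -0.825], 'wrist_force': [0.736, 5.226, 5.335], 'grip_width': 0.257}
[('red', -41.25, -38.75, 2.75), ('yel', -47.75, -45.75, 2.25), ('grn', -45.5, -42.0, 3.75), ('blue', -62.75, -50.5, 12.5)]
cassette_face wrist [([529.0, -7.6, 70.4], 0.89)]
pad_front wrist [([531.6, -11.7, 73.9], 0.87)]
trigger_grip wrist [([531.7, -155.5, 189.4], 0.62)]
```

arm_command(steps=[{"linear":[0,-0.2,0],"roll":0},{"linear":[0,-0.4,0],"roll":0},{"linear":[0,-0.4,0],"roll":0},{"linear":[0,-0.4,0],"roll":0}])

```text
time: 21.72
tool_pos: [530.0, -163.0, 136.7]
orientation: [-0.832, 1.566, -0.835]
wrist_force: [1.9, 4.4, 1.7]
grip_width: 0.26
```

```bash
python3 - <<'E'
from h import *
st(); r=read_camera("wrist");print([(k[0],*map(float,k[1:])) for k in rings(r)])
pp(["wrist"],["cassette_face","pad_front","trigger_grip"])
E
```

```text
{'time': 21.725, 'joints': [-0.389, 0.036, 1.691, -0.002, 1.41, -0.385], 'tool_pos': [529.994, -162.971, 136.662], 'orientation': [-0.832, 1.566, -0.835], 'wrist_force': [1.934, 4.435, 1.706], 'grip_width': 0.26}
[('red', -40.0, -37.5, 2.75), ('yel', -46.25, -44.5, 2.0), ('grn', -44.25, -40.75, 3.75), ('blue', -61.25, -49.0, 12.5)]
cassette_face wrist [([528.0, -9.3, 70.5], 0.55)]
pad_front wrist [([529.4, -11.2, 71.7], 0.83)]
trigger_grip wrist [([530.0, -156.5, 189.1], 0.96)]
```

arm_command(steps=[{"linear":[0,0.4,0],"roll":0},{"linear":[0,0.8,0],"roll":0},{"linear":[0.03,1.2,0],"roll":0},{"linear":[0.06,1.6,0],"roll":0},{"linear":[0.1,2.0,0],"roll":0},{"linear":[0.15,2.4,0],"roll":0},{"linear":[0.15,2.45,0],"roll":0},{"linear":[0.15,2.45,0],"roll":0}])

```text
time: 22.92
tool_pos: [530.1, -140.9, 135.1]
orientation: [-1.124, 1.562, -1.128]
wrist_force: [4.2, -9.4, -3.6]
grip_width: 0.257
```

arm_command(steps=[{"linear":[-0.02,-0.3,0],"roll":0},{"linear":[-0.05,-0.6,0],"roll":0},{"linear":[-0.1,-0.9,0],"roll":0},{"linear":[-0.1,-0.9,0],"roll":0}])

```text
time: 23.42
tool_pos: [530.2, -149.5, 137.0]
orientation: [-1.042, 1.562, -1.047]
wrist_force: [-0.2, 4.9, 5.9]
grip_width: 0.259
```

```bash
python3 - <<'E'
from h import *
st(); r=read_camera("wrist");print([(k[0],*map(float,k[1:])) for k in rings(r)])
E
```

```text
{'time': 23.425, 'joints': [-0.364, 0.024, 1.703, -0.005, 1.408, -0.359], 'tool_pos': [530.227, -149.49, 136.981], 'orientation': [-1.042, 1.562, -1.047], 'wrist_force': [-0.16, 4.883, 5.874], 'grip_width': 0.259}
[('red', -40.25, -37.75, 2.75), ('yel', -46.75, -44.5, 2.5), ('grn', -44.25, -41.0, 3.5), ('blue', -61.25, -49.0, 12.5)]
```

arm_command(steps=[{"linear":[0,-0.3,0],"roll":0},{"linear":[-0.02,-0.6,0],"roll":0},{"linear":[-0.02,-0.6,0],"roll":0},{"linear":[-0.02,-0.6,0],"roll":0}])

```text
time: 23.98
tool_pos: [530.1, -155.2, 137.2]
orientation: [-1.054, 1.563, -1.058]
wrist_force: [0.7, 4.5, 3.3]
grip_width: 0.258
```

```bash
python3 - <<'E'
from h import *
st(); r=read_camera("wrist");print([(k[0],*map(float,k[1:])) for k in rings(r)])
E
```

```text
{'time': 23.975, 'joints': [-0.374, 0.028, 1.698, -0.005, 1.409, -0.369], 'tool_pos': [530.097, -155.223, 137.202], 'orientation': [-1.054, 1.563, -1.058], 'wrist_force': [0.745, 4.482, 3.296], 'grip_width': 0.258}
[('red', -38.5, -36.25, 2.5), ('yel', -45.25, -43.0, 2.5), ('grn', -42.75, -39.25, 3.75), ('blue', -59.75, -47.5, 12.5)]
```

arm_command(steps=[{"linear":[0,-0.2,0],"roll":0},{"linear":[0,-0.4,0],"roll":0},{"linear":[0,-0.4,0],"roll":0},{"linear":[0,-0.4,0],"roll":0}])

```text
time: 24.52
tool_pos: [530.1, -159.3, 137.3]
orientation: [-1.055, 1.563, -1.06]
wrist_force: [1.0, 5.5, 3.8]
grip_width: 0.263
```

```bash
python3 - <<'E'
from h import *
st(); r=read_camera("wrist");print([(k[0],*map(float,k[1:])) for k in rings(r)])
E
```

```text
{'time': 24.525, 'joints': [-0.381, 0.031, 1.695, -0.005, 1.409, -0.375], 'tool_pos': [530.071, -159.278, 137.277], 'orientation': [-1.055, 1.563, -1.06], 'wrist_force': [0.955, 5.501, 3.802], 'grip_width': 0.263}
[('red', -37.25, -34.5, 3.0), ('yel', -43.5, -37.5, 2.5), ('grn', -41.25, -37.75, 3.75), ('blue', -58.25, -46.25, 12.25)]
```

arm_command(steps=[{"linear":[0,-0.2,0],"roll":0},{"linear":[0,-0.4,0],"roll":0},{"linear":[0,-0.4,0],"roll":0},{"linear":[0,-0.4,0],"roll":0}])

```text
time: 25.08
tool_pos: [530.1, -163.2, 137.1]
orientation: [-1.061, 1.563, -1.065]
wrist_force: [2.6, 4.2, 0.7]
grip_width: 0.259
```

```bash
python3 - <<'E'
from h import *
st(); r=read_camera("wrist");print([(k[0],*map(float,k[1:])) for k in rings(r)])
E
```

```text
{'time': 25.075, 'joints': [-0.387, 0.035, 1.692, -0.005, 1.409, -0.382], 'tool_pos': [530.052, -163.225, 137.109], 'orientation': [-1.061, 1.563, -1.065], 'wrist_force': [2.587, 4.157, 0.66], 'grip_width': 0.259}
[('red', -36.5, -34.0, 2.75), ('yel', -42.25, -41.0, 1.5), ('grn', -40.75, -37.25, 3.75), ('blue', -57.25, -45.25, 12.25)]
```

arm_command(steps=[{"linear":[0,-0.2,0],"roll":0},{"linear":[0,-0.4,0],"roll":0},{"linear":[0,-0.4,0],"roll":0},{"linear":[0,-0.4,0],"roll":0}])

```text
time: 25.62
tool_pos: [530.0, -167.0, 136.8]
orientation: [-1.062, 1.563, -1.066]
wrist_force: [2.7, 5.2, 0.4]
grip_width: 0.254
```

```bash
python3 - <<'E'
from h import *
st(); r=read_camera("wrist");print([(k[0],*map(float,k[1:])) for k in rings(r)])
E
```

```text
{'time': 25.625, 'joints': [-0.394, 0.038, 1.689, -0.005, 1.409, -0.389], 'tool_pos': [529.97, -166.98, 136.838], 'orientation': [-1.062, 1.563, -1.066], 'wrist_force': [2.698, 5.238, 0.351], 'grip_width': 0.254}Traceback (most recent call last):
  File "<stdin>", line 2, in <module>
TypeError: float() argument must be a string or a real number, not 'NoneType'
```

arm_command(steps=[{"linear":[0.02,-0.2,0],"roll":0},{"linear":[0.04,-0.4,0],"roll":0},{"linear":[0.04,-0.4,0],"roll":0},{"linear":[0.04,-0.4,0],"roll":0}])

```text
time: 26.18
tool_pos: [529.9, -170.9, 136.2]
orientation: [-1.074, 1.563, -1.078]
wrist_force: [2.6, 4.2, -0.5]
grip_width: 0.25
```

```bash
python3 - <<'E'
from h import *
st(); r=read_camera("wrist");print([(k[0],*map(float,k[1:])) for k in rings(r)])
E
```

```text
{'time': 26.175, 'joints': [-0.401, 0.042, 1.686, -0.005, 1.408, -0.396], 'tool_pos': [529.943, -170.871, 136.233], 'orientation': [-1.074, 1.563, -1.078], 'wrist_force': [2.562, 4.244, -0.501], 'grip_width': 0.25}Traceback (most recent call last):
  File "<stdin>", line 2, in <module>
TypeError: float() argument must be a string or a real number, not 'NoneType'
```

```bash
python3 - <<'E'
from h import *
r=read_camera("wrist");print(rings(r))
cv2.imwrite("pics/w7.png",cv2.resize(r["img"][0:140,220:350,::-1],None,fx=5,fy=4.2,interpolation=cv2.INTER_CUBIC))
E
```

```text
[('red', np.float64(-36.5), np.float64(-34.0), np.float64(2.75)), ('yel', None), ('grn', np.float64(-40.25), np.float64(-37.25), np.float64(3.25)), ('blue', np.float64(-55.5), np.float64(-43.0), np.float64(12.75))]
```

View pics/w7.png

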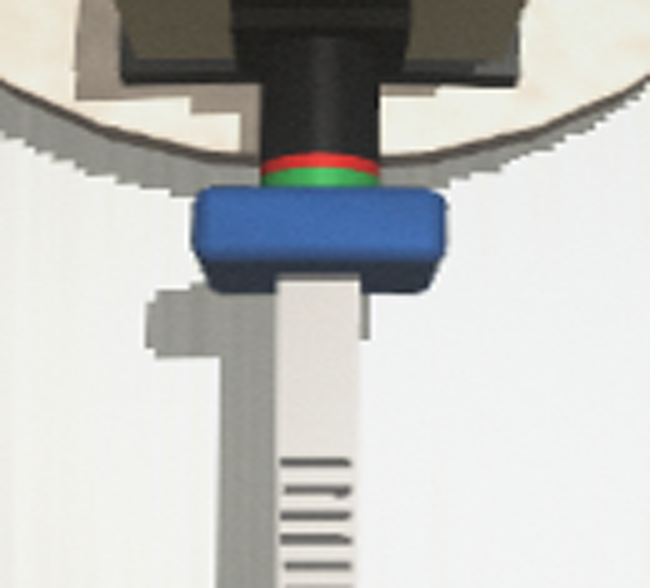

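arm_command(steps=[{"linear":[0.02,-0.2,0],"roll":0},{"linear":[0.05,-0.4,0],"roll":0},{"linear":[0.05,-0.4,0],"roll":0},{"linear":[0.05,-0.4,0],"roll":0}])

```text
time: 26.78
tool_pos: [529.6, -175.2, 135.6]
orientation: [-1.155, 1.563, -1.159]
wrist_force: [0.7, -1.2, 0.5]
grip_width: 0.189
```

```bash
python3 - <<'E'
from h import *
st(); r=read_camera("wrist");print(rings(r)); pp(["wrist"],["trigger_grip"])
E
```

```text
{'time': 26.775, 'joints': [-0.408, 0.045, 1.684, -0.005, 1.407, -0.402], 'tool_pos': [529.629, -175.225, 135.619], 'orientation': [-1.155, 1.563, -1.159], 'wrist_force': [0.687, -1.204, 0.508], 'grip_width': 0.189}
[('red', np.float64(-39.5), np.float64(-37.0), np.float64(2.75)), ('yel', np.float64(-45.5), np.float64(-44.0), np.float64(1.75)), ('grn', np.float64(-43.75), np.float64(-40.25), np.float64(3.75)), ('blue', np.float64(-61.0), np.float64(-48.75), np.float64(12.5))]
trigger_grip wrist [([532.5, -139.1, 183.9], 0.73)]
```

```bash
python3 - <<'E'
from h import *
rel((530.6,-138.6,131,0))
E
```

```text
tool z ang -0.3 R [[0.0, 0.0, 1.0], [-0.01, 1.0, -0.0], [-1.0, -0.01, 0.0]]
[0.45, 3.65, 0.06] roll -0.0
```

arm_command(steps=[{"linear":[0,0,0],"roll":0},{"linear":[0,0,0],"roll":0},{"linear":[0,0,0],"roll":0},{"linear":[0,0,0],"roll":0},{"linear":[0.4,1.8,0.1],"roll":0},{"linear":[0.45,3.65,0.1],"roll":0},{"linear":[0.45,3.65,0.1],"roll":0},{"linear":[0.45,3.65,0.1],"roll":0}], fingers=4.5)

```text
time: 27.88
tool_pos: [531.1, -138.2, 131.1]
orientation: [-1.113, 1.563, -1.117]
wrist_force: [0.2, -0.3, 0.1]
grip_width: 0.53
```

```bash
python3 - <<'E'
from h import *
st(); r=read_camera("wrist");print(rings(r)); pp(["wrist"],["trigger_grip"])
p,R=pose()
q=nets.silhouettes("wrist","trigger_grip")
if q:
    m=q[0]["pixels"]; v,u=np.nonzero(m);print(q[0]["score"],u.min(),u.max(),v.min(),v.max())
im=r["img"];h=cv2.cvtColor(im,cv2.COLOR_RGB2HSV);m=((h[:,:,0]<14)&(h[:,:,1]>150)&(h[:,:,2]>60)).astype(np.uint8);m[:150]=0
n,l,s,c=cv2.connectedComponentsWithStats(m)
i=1+np.argmax(s[1:,4]);print("orange",s[i],c[i])
for y in(-141,-139,-137,-135): print(y,wproj(r,[531,y,186]).round(1))
E
```

```text
{'time': 27.875, 'joints': [-0.344, 0.024, 1.714, -0.006, 1.398, -0.34], 'tool_pos': [531.074, -138.15, 131.071], 'orientation': [-1.113, 1.563, -1.117], 'wrist_force': [0.21, -0.328, 0.146], 'grip_width': 0.53}
[('red', np.float64(-39.5), np.float64(-37.0), np.float64(2.75)), ('yel', np.float64(-46.5), np.float64(-43.75), np.float64(3.0)), ('grn', np.float64(-43.5), np.float64(-40.25), np.float64(3.5)), ('blue', np.float64(-60.75), np.float64(-48.5), np.float64(12.5))]
trigger_grip wrist [([529.5, -138.2, 183.0], 0.78)]
0.65 254 307 256 310
orange [ 255  256   54   54 2300] [281.19608696 282.51434783]
-141 [282.  294.5]
-139 [282.  290.6]
-137 [281.9 286.7]
-135 [281.9 282.6]
```

arm_command(steps=[{"linear":[0,0.25,0],"roll":0},{"linear":[0,0.25,0],"roll":0}])

```text
time: 28.28
tool_pos: [531.0, -136.4, 131.1]
orientation: [-1.099, 1.563, -1.104]
wrist_force: [0.1, -0.1, -0.0]
grip_width: 0.531
```

arm_command(steps=[{"linear":[0,0,0],"roll":0},{"linear":[0,0,0],"roll":0},{"linear":[0,0,0],"roll":0},{"linear":[0,0,0],"roll":0},{"linear":[0,0,0],"roll":0}], fingers=1.2, squeeze=70)

```text
time: 28.9
tool_pos: [530.3, -136.5, 131.4]
orientation: [-1.262, 1.563, -1.267]
wrist_force: [-5.1, 0.8, 4.7]
grip_width: 0.24
```

```bash
python3 - <<'E'
from h import *
st(); r=read_camera("wrist");print(rings(r))
E
```

```text
{'time': 28.9, 'joints': [-0.341, 0.022, 1.715, -0.006, 1.4, -0.335], 'tool_pos': [530.349, -136.496, 131.399], 'orientation': [-1.262, 1.563, -1.267], 'wrist_force': [-5.149, 0.802, 4.677], 'grip_width': 0.24}
[('red', np.float64(-39.5), np.float64(-37.0), np.float64(2.75)), ('yel', np.float64(-46.5), np.float64(-44.0), np.float64(2.75)), ('grn', np.float64(-43.75), np.float64(-40.5), np.float64(3.5)), ('blue', np.float64(-60.5), np.float64(-48.25), np.float64(12.5))]
```

arm_command(steps=[{"linear":[-0.08,-0.3,-0.03],"roll":0},{"linear":[-0.15,-0.6,-0.05],"roll":0},{"linear":[-0.21,-0.9,-0.05],"roll":0},{"linear":[-0.25,-1.2,-0.05],"roll":0},{"linear":[-0.28,-1.5,-0.05],"roll":0},{"linear":[-0.3,-1.8,-0.05],"roll":0},{"linear":[-0.31,-2.0,-0.05],"roll":0},{"linear":[-0.31,-2.0,-0.05],"roll":0},{"linear":[-0.31,-2.0,-0.05],"roll":0}])

```text
time: 30.08
tool_pos: [529.7, -156.9, 134.7]
orientation: [-1.292, 1.563, -1.297]
wrist_force: [-0.8, -3.3, 0.1]
grip_width: 0.142
```

```bash
python3 - <<'E'
from h import *
st(); r=read_camera("wrist");print(rings(r))
E
```

```text
{'time': 30.075, 'joints': [-0.376, 0.032, 1.699, -0.006, 1.406, -0.37], 'tool_pos': [529.694, -156.912, 134.743], 'orientation': [-1.292, 1.563, -1.297], 'wrist_force': [-0.792, -3.292, 0.141], 'grip_width': 0.142}
[('red', np.float64(-37.75), np.float64(-35.25), np.float64(2.75)), ('yel', np.float64(-44.0), np.float64(-42.0), np.float64(2.25)), ('grn', np.float64(-41.75), np.float64(-38.25), np.float64(3.75)), ('blue', np.float64(-59.0), np.float64(-46.75), np.float64(12.5))]
```

arm_command(steps=[{"linear":[-3,0,0],"roll":0},{"linear":[-5.5,0,0.05],"roll":0},{"linear":[-5.5,2.8,0.08],"roll":0},{"linear":[-5.5,5.7,0.1],"roll":0},{"linear":[-5.5,5.7,0.1],"roll":0},{"linear":[-3,5.7,0.1],"roll":0},{"linear":[0,5.7,0.1],"roll":0},{"linear":[0.2,5.7,0.1],"roll":0},{"linear":[0.2,5.7,0.1],"roll":0}], fingers=0, squeeze=20)

```text
time: 31.25
tool_pos: [531.2, -100.3, 133.1]
orientation: [-1.25, 1.563, -1.255]
wrist_force: [-0.3, -0.5, 0.2]
grip_width: 0.001
```

```bash
python3 - <<'E'
from h import *
st(); r=read_camera("wrist");print(rings(r));s=read_camera("side")
def pr(X):
    u=s["camera_matrix"]@(s["R"]@np.array(X,float)+s["t"]);return u[:2]/u[2]
c=pr([531,-130,180]).astype(int);print(c, pr([531,-136,186]),pr([530,-100,170]))
a=cv2.resize(s["img"][c[1]-35:c[1]+35,c[0]-35:c[0]+35,::-1],(400,400),interpolation=cv2.INTER_CUBIC)
b=cv2.resize(r["img"][200:360,200:360,::-1],(400,400))
cv2.imwrite("pics/m8.png",np.hstack([a,b]))
E
```

```text
{'time': 31.25, 'joints': [-0.276, 0.002, 1.733, -0.007, 1.403, -0.27], 'tool_pos': [531.242, -100.298, 133.082], 'orientation': [-1.25, 1.563, -1.255], 'wrist_force': [-0.319, -0.497, 0.24], 'grip_width': 0.001}
[('red', np.float64(-37.5), np.float64(-35.25), np.float64(2.5)), ('yel', np.float64(-45.25), np.float64(-38.0), np.float64(3.75)), ('grn', np.float64(-41.75), np.float64(-38.5), np.float64(3.5)), ('blue', np.float64(-58.5), np.float64(-45.75), np.float64(13.0))]
[254 231] [254.73345364 232.0503572 ] [253.02099276 225.71684851]
```

View pics/m8.png

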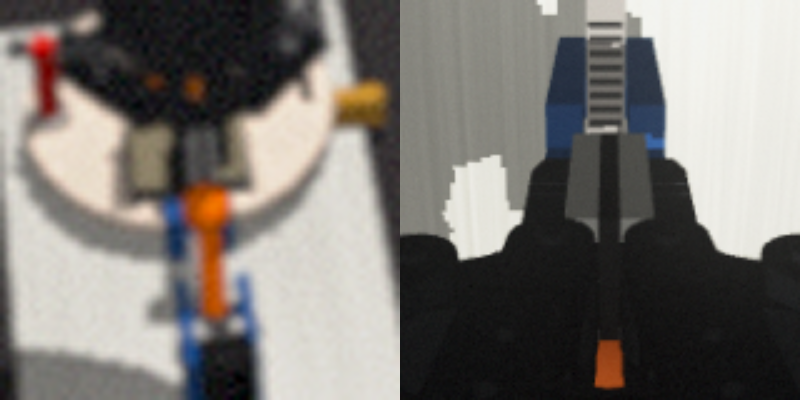

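arm_command(steps=[{"linear":[0.3,-0.4,-0.03],"roll":0},{"linear":[0.5,-0.8,-0.05],"roll":0},{"linear":[0.5,-1.1,-0.05],"roll":0},{"linear":[0.5,-1.4,-0.05],"roll":0},{"linear":[0.5,-1.7,-0.05],"roll":0},{"linear":[0.5,-1.9,-0.05],"roll":0},{"linear":[0.5,-1.9,-0.05],"roll":0}])

```text
time: 32.22
tool_pos: [531.6, -119.2, 129.4]
orientation: [-1.026, 1.561, -1.032]
wrist_force: [-1.2, 4.8, 2.7]
grip_width: 0.004
```

```bash
python3 - <<'E'
from h import *
st(); r=read_camera("wrist");print(rings(r));read_camera("side");pp(["side","wrist"],["trigger_grip"])
E
```

```text
{'time': 32.225, 'joints': [-0.31, 0.013, 1.728, -0.006, 1.393, -0.304], 'tool_pos': [531.571, -119.228, 129.353], 'orientation': [-1.026, 1.561, -1.032], 'wrist_force': [-1.224, 4.794, 2.749], 'grip_width': 0.004}
[('red', np.float64(-37.5), np.float64(-35.0), np.float64(2.75)), ('yel', np.float64(-45.0), np.float64(-42.0), np.float64(3.25)), ('grn', np.float64(-41.75), np.float64(-38.25), np.float64(3.75)), ('blue', np.float64(-58.25), np.float64(-46.0), np.float64(12.5))]
trigger_grip side [([529.4, -145.4, 183.3], 0.48)]
trigger_grip wrist [([529.0, -144.7, 189.0], 0.55)]
```

arm_command(steps=[{"linear":[0,-0.3,0],"roll":0},{"linear":[0,-0.6,0],"roll":0},{"linear":[0,-0.9,0],"roll":0},{"linear":[0,-1.2,0],"roll":0},{"linear":[0,-1.2,0],"roll":0},{"linear":[0,-1.2,0],"roll":0}])

```text
time: 33.17
tool_pos: [531.6, -130.9, 129.5]
orientation: [-0.999, 1.562, -1.003]
wrist_force: [0.4, 5.8, 3.3]
grip_width: 0.002
```

```bash
python3 - <<'E'
from h import *
st(); r=read_camera("wrist");print(rings(r))
E
```

```text
{'time': 33.175, 'joints': [-0.331, 0.02, 1.721, -0.006, 1.393, -0.325], 'tool_pos': [531.573, -130.874, 129.483], 'orientation': [-0.999, 1.562, -1.003], 'wrist_force': [0.353, 5.76, 3.306], 'grip_width': 0.002}
[('red', np.float64(-36.5), np.float64(-34.25), np.float64(2.5)), ('yel', np.float64(-36.75), np.float64(-36.75), np.float64(0.25)), ('grn', np.float64(-40.0), np.float64(-37.5), np.float64(2.75)), ('blue', np.float64(-54.0), np.float64(-41.25), np.float64(13.0))]
```

arm_command(steps=[{"linear":[0,-0.15,0],"roll":0},{"linear":[0,-0.3,0],"roll":0},{"linear":[0,-0.3,0],"roll":0},{"linear":[0,-0.3,0],"roll":0}])

```text
time: 33.72
tool_pos: [531.6, -133.4, 129.7]
orientation: [-0.945, 1.562, -0.95]
wrist_force: [-0.1, 6.5, 4.1]
grip_width: -0.001
```

```bash
python3 - <<'E'
from h import *
st(); r=read_camera("wrist");print(rings(r))
s=read_camera("top");read_camera("side");pp(["wrist","top","side"],["trigger_grip","peg","cassette_face"])
cv2.imwrite("pics/w9.png",cv2.resize(r["img"][20:160,210:350,::-1],None,fx=4.2,fy=4.2,interpolation=cv2.INTER_CUBIC))
E
```

```text
{'time': 33.725, 'joints': [-0.336, 0.022, 1.719, -0.005, 1.394, -0.33], 'tool_pos': [531.623, -133.366, 129.651], 'orientation': [-0.945, 1.562, -0.95], 'wrist_force': [-0.057, 6.492, 4.081], 'grip_width': -0.001}
[('red', np.float64(-36.5), np.float64(-34.0), np.float64(2.75)), ('yel', None), ('grn', np.float64(-39.0), np.float64(-37.5), np.float64(1.75)), ('blue', np.float64(-53.0), np.float64(-40.25), np.float64(13.0))]
trigger_grip wrist [([532.4, -159.2, 190.6], 0.54), ([529.4, 14.5, 42.7], 0.19)]
trigger_grip top [([529.9, -39.5, -2.5], 0.39)]
trigger_grip side [([530.4, -160.5, 184.7], 0.58)]
peg top [([460.0, 60.1, 80.4], 0.88)]
peg side [([459.0, 59.6, 80.6], 0.87), ([533.1, 12.8, 41.6], 0.66)]
cassette_face top [([529.6, -7.4, 70.6], 0.58)]
cassette_face side [([529.6, -8.9, 71.1], 0.46), ([811.9, -57.2, 24.3], 0.22)]
```

View pics/w9.png

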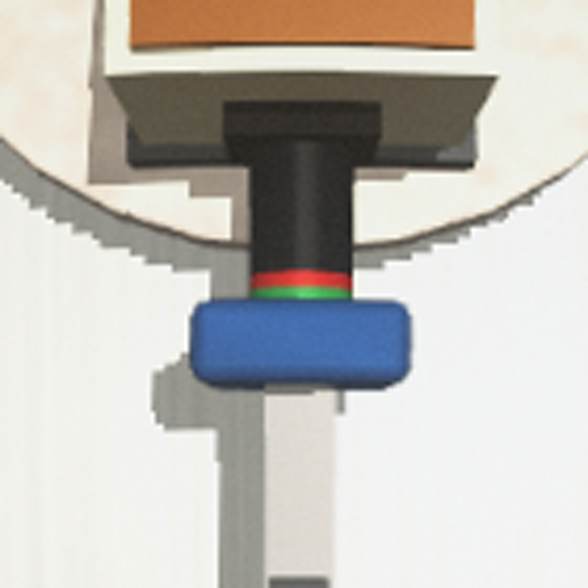

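```bash
python3 - <<'E'
from h import *
for _ in range(3): read_camera("top")
r=read_camera("wrist");print(rings(r));st()
print(job.close_job());st()
E
```

```text
[('red', np.float64(-36.5), np.float64(-34.0), np.float64(2.75)), ('yel', None), ('grn', np.float64(-39.0), np.float64(-37.5), np.float64(1.75)), ('blue', np.float64(-53.0), np.float64(-40.25), np.float64(13.0))]
{'time': 34.525, 'joints': [-0.336, 0.022, 1.719, -0.005, 1.394, -0.33], 'tool_pos': [531.602, -133.341, 129.604], 'orientation': [-0.949, 1.562, -0.954], 'wrist_force': [-0.663, 6.83, 3.376], 'grip_width': -0.0}
the job is handed in; nothing more can be done
None
the job is handed in; nothing more can be done
```

I turned the turntable into its detent by the peg and pumped the clamp onto the cassette. I handed the job in at 34.5 s with the closed fingers still holding the trigger squeezed; no verdict was reported.

**Last checks:**
- **Rings:** the yellow ring is gone, the green is about half in and the red is fully visible. That puts the pad about 5 mm back, or roughly 5.5 N on the cassette. The reading stayed the same over the last 0.8 s.
- **Trigger:** the fingers push on it with about 6.5 N, and the ball is about 23 mm from its rest position.
- **Turntable:** two cameras put the peg at (460, 60), which fits an angle of 0 within measuring error. I had no direct reading of the angle.

**What went wrong on the way:**
- **Reported tool position:** the real fingertips sit about 35–40 mm behind the reported TCP. My first grasp passed over the peg without touching it, so I corrected for the offset from then on.
- **Trigger grip:** pinching the ball slipped off twice, first while the pad was already pressing on the cassette. It let go by about 3 mm and the rod slid back. I finished by pushing the ball with closed fingers from the turntable side, so the trigger is pushed rather than pinched.
- **Pictures:** I viewed 12, two over the budget of 10.

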